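# Rack a slide cassette from the drawer

### The arm

A 6-joint arm with a two-finger parallel gripper is mounted at the origin on the work surface. World frame = base frame: x ahead of the robot, y to its left, z up, the work surface at z = 0. Lengths are in m, angles in rad, forces in N, time in s.
With the tool pointing down it reaches from about 0.25 to 0.775 m from the base axis. Payload 4 kg.
Tool frame: the origin (TCP) lies at the very end of the fingers, on their centre line; the grasp point (between the pads) lies 19 mm behind it (robot.hold_point_z is the distance from the TCP to the grasp point, in m); z points along the fingers, y is the line along which they close (so a half turn about z gives the same grasp; the last joint's range is limited). The gripper opens to 94 mm and grips with 3 to 60 N. Pads are 16 mm wide; open, the fingers measure 119 mm over their backs; the gripper's body (75 mm by 177 mm) begins 78 mm behind the grasp point.
Start: joints at [-0.103, 0.087, 1.371, -0, 1.684, -0.103], TCP at [0.55, -0, 0.206] pointing down, gripper open.
Joint ranges: [-3.1, 3.1], [-0.76, 2.03], [0.27, 2.55], [-1.08, 4.22], [0.17, 2.65], [-2.57, 2.57]. Speed limits (rad/s): [2.79, 2.79, 3.14, 3.14, 3.14, 3.14].

### API

Orientations are given as [roll, pitch, yaw] about the fixed x, y, z axes, in that order (R = Rz(yaw) Ry(pitch) Rx(roll)).
In Python, from bench import robot gives the robot as it stands.
- The arm moves only by the tool carry_out, never from a script. Its argument "steps" is a list of rows, each a list of 3 entries, a list of its own where there are three numbers: the shift along the tool's x, y, z in m, then the turn about the tool's z in units of 10 degrees (1.0 is 10 degrees), then the closure, from -1 (fully open) to 1 (shut). In form: [[[tx, ty, tz], roll, jaw], ...]. A call has 1 to 10 rows; each row is the pose to reach, as a shift and turn from the pose commanded when the call began, along the tool's axes at that moment; what a row does not reach only later rows make up. A row lasts 1/8 s, in which the tool goes at most 62.5 mm and 10.7 degrees, less where a joint would pass 70% of its speed; a pose out of reach is approached as far as the arm can. A call with a gripper value outside its range is refused whole. The fingers move at their own pace and stop on an object; the grip force is fixed at half the most. Time passes only in rows, so rows that repeat a pose let the fingers close. It gives the time, the measured TCP pose, the force, the opening and the grip force at its end, in the units of the state.
- robot.get_obs(): the state, without advancing time (a new reading comes with each control period).
- robot.snapshot(name): name is "scene" or "side" or "wrist"; returns a dict with "image" (400x640x3 uint8, red, green, blue), "z_map" (400x640 float32, m along the optical axis (not along the pixel's ray), 0 where there is no reading), "mtx" (3x3 intrinsics, pixels), "R" (3x3) and "t" (3): a world point X has camera coordinates R X + t. Camera axes: x right, y down, z forward; pixel columns grow to the right and rows downward; lengths in m; the calibration is good to about 2 mm. A picture is of the moment at which its call begins.
- robot.close_job(): hands the job in; it is judged then, once.
The state is a dict: "time": time; "joint_positions": joint angles; "qvel": joint speeds; "joint_torque": joint torques, N m; "tool_pos": TCP position; "ee_rot": TCP orientation; "wrist_force": force on the tool from outside, world axes, zero at the start; "wrist_torque": the same for the moment, N m; "width": finger opening in m; "finger_force": force on a finger pad.
Only numpy, scipy, OpenCV 4.12 (cv2) and the standard library are available. Lean on these libraries where they do the work, as an engineer would, in place of code of your own. Each camera call takes 0.05 s, during which the arm holds its last target. There are 200 camera calls.

### The job

Pull the drawer all the way out to its stop, take out the blue slide cassette, lean it on the sloping metal rest and let go of it there. Then take it again by its faces at the upper end and slide it, standing on end, fully down into the rack slot whose width fits its thickness (not the loose wide one), lowering it to the bottom before letting go. Leave the drawer open and do not disturb the bottle, the swab jar or the specimen pot.

Things in the scene. Friction and masses are not known exactly. Their poses are not given: they have to be found in the camera images.
- cabinet_drawer0 (a joint): drawer of the low off-white cabinet, slides towards the cabinet's front (its -x); 0 m shut, 0.17 m fully out at its stop; starts 0 to 10 mm open; friction about 1 N; stays where it is left
- cabinet_drawer0_handle (a point): middle of the drawer's steel bar handle: a round bar 11 mm thick and 120 mm long, along the cabinet's y, its axis 35 mm in front of the burgundy drawer front (30 mm of free space behind it) and 38 mm below the cabinet's top
- cabinet: fixed low cabinet, 245 mm deep (x) x 250 wide (y) x 90 high, origin at the centre of its underside, front and drawer facing its -x; the drawer is 200 mm deep (x) x 208 wide (y) inside, its floor 22 mm above the bench, its side walls 46 mm high inside, its front 55 mm; drawn fully out, the front 164 mm of its inside lie clear of the cabinet
- cassette: the blue slide cassette, a rigid plate 150 mm long (its x) x 60 wide (its y) x 12 thick (its z), 140 g (may differ by a third), with three pink-stained slides in each face; origin at its centre; both faces and both ends are alike; starts flat in the drawer, its length about across the drawer (along the cabinet's y)
- rest: fixed sloping rest of bare metal, 90 (x) x 120 mm (y) base; its 45 degree slope is 40 mm wide (x), 90 mm long and rises towards the rest's own +y; a ledge 18 mm high, square to the slope, stops the cassette's lower end; origin at the centre of its underside. The cassette, 60 mm wide, stands out 10 mm on either side of the slope and 60 mm beyond its upper end
- rest_seat (a point): where the cassette's centre lies when it is leaning flat on the rest, its length up the slope, its lower end on the ledge (75 mm up the slope from the ledge, 6 mm off the slope, 77 mm above the bench)
- slot_middle: rack holder with the slot that fits the cassette: block 70 (x) x 60 (y) x 70 mm high (z) with a slot 15 mm wide (across its y), open at the top and at both ends (its x), slot bottom 12 mm above the block's origin, which is at the centre of its underside; the slot mouth is bevelled 6 mm on either side. The three holders stand side by side in a row, slots 60 mm apart, on a plinth 10 mm high and 100 x 200 mm, in any order
- slot_narrow: same kind of holder, slot only 6 mm wide: too narrow for the cassette
- slot_wide: same kind of holder, slot 26 mm wide: too loose, the wrong place for the cassette
- spray: loose glass-clear bottle, 60 mm diameter, 150 high, origin at the centre of its underside; bystander
- swab_jar: loose clear jar of white swab sticks, 72 mm diameter, 140 high with the sticks, origin at the centre of its underside; bystander
- pot: loose specimen pot with orange cap, 52 mm diameter, 60 high, origin at the centre of its underside; bystander
Not all that is in view belongs to the job. What is shaped like the rest but pink is not meant.

How it is judged:
On the way, in this order (a step that is already met when the one before it is completed fails the run):
1. the drawer is out to its stop (within 10 mm) (value of joint cabinet_drawer0 above 0.16 m), for 0.2 s.
2. the cassette leans on the rest, let go: centre within 20 mm of its seat, faces sloping at 45 degrees within 10, its length up the slope within 14 degrees (distance between cassette and rest_seat below 0.02 m and angle between cassette's own y axis and vertical between 1.33 and 1.81 rad and (angle between cassette's own z axis and vertical between 0.61 and 0.96 rad or angle between cassette's own z axis and vertical between 2.18 and 2.53 rad) and angle between the y axis of cassette and the x axis of rest, either way round below 0.25 rad and contact force between the fingers and cassette below 0.1 N and linear speed of cassette below 0.03 m/s), for 0.2 s.
At the end, for the whole second after the job is handed in: The cassette stands on end in the 15 mm slot, upright within 4.5 degrees, lower end within 4 mm of the slot bottom, within 15 mm of the middle along the slot, released, moving slower than 60 mm/s (slight rocking in the slot's play is fine); the drawer is still open by over 100 mm (z of cassette in the frame of slot_middle between 0.082 and 0.091 m and x of cassette in the frame of slot_middle between -0.015 and 0.015 m and y of cassette in the frame of slot_middle between -0.008 and 0.008 m and angle between the x axis of cassette and the z axis of slot_middle, either way round below 0.08 rad and angle between the z axis of cassette and the y axis of slot_middle, either way round below 0.1 rad and linear speed of cassette below 0.06 m/s and contact force between the fingers and cassette below 0.1 N and value of joint cabinet_drawer0 above 0.1 m); the robot touches nothing.
It fails at once if a bystander (bottle, swab jar or pot) is moved by more than 30 mm (distance of any of spray, swab_jar, pot from where it was at the start of the episode above 0.03 m).
It fails at once if the cassette is dropped: it moves faster than 0.5 m/s with no finger touching it (linear speed of cassette above 0.5 m/s and contact force between the fingers and cassette below 0.05 N).
It also fails if it takes over 64 s, if anything falls off the work surface, if the arm or the gripper's body presses on something with over 40 N, if the wrist force passes 120 N, or if a joint passes its speed limit or range.

## Working session

There is one attempt and no reset: what is moved stays moved. The work goes in short steps, Python scripts to look and compute and a tool call to move; the robot and the scene stay as the last step left them, time stands still between calls to the robot, and variables do not carry over. Pictures are saved under pics/ and viewed, at most 10 in all, crops included, and the job is handed in when it is done.

Besides the shell and the picture viewer there is one more tool, called as name([rows], argument=value, ...), one row to a line, values as JSON. carry_out: Moves the arm, as the interface text tells. Its arguments: {"type":"object","properties":{"steps":{"type":"array","items":{"type":"array"}}},"required":["steps"]}

```bash
mkdir -p pics; ls
python3 - <<'E'
from bench import robot
import cv2,numpy as np
print(robot.get_obs())
for n in ["scene","side"]:
    s=robot.snapshot(n); cv2.imwrite(f"pics/{n}0.png",s["image"][:,:,::-1]); np.savez(f"{n}0.npz",**s); print(n,s["R"],s["t"])
E
```

```text
pics
{'time': 0.0, 'joint_positions': array([-1.03114849e-01,  8.79481255e-02,  1.37224020e+00, -1.70296311e-05,
        1.68358866e+00, -1.03138442e-01]), 'qvel': array([ 0.00035042, -0.00168135, -0.00175501, -0.00100593, -0.00135898,
       -0.00082342]), 'joint_torque': array([ 1.28542815e-03, -3.40182602e+01, -3.02423716e+01,  7.18220207e-02,
        3.29729996e-02, -1.13141955e-04]), 'tool_pos': array([5.49455624e-01, 3.75819197e-05, 2.04315063e-01]), 'ee_rot': array([-3.13941818e+00, -2.08053932e-04,  1.57081780e+00]), 'wrist_force': array([ 0.07475833,  0.38195702, -0.23871592]), 'wrist_torque': array([ 0.10105906,  0.008535  , -0.05041297]), 'finger_force': 0.0, 'width': 0.09399563461710196}
scene [[ 0.45564091  0.89015329 -0.00429807]
 [ 0.73327598 -0.37806915 -0.56512836]
 [-0.50467584  0.25434393 -0.8249918 ]] [-0.25643783 -0.37505137  1.53884931]
side [[-0.98723095 -0.15920367 -0.00540771]
 [-0.07201672  0.4763454  -0.87630397]
 [ 0.14208674 -0.86472496 -0.48172825]] [0.55693388 0.10252071 0.96618772]
```

View pics/scene0.png

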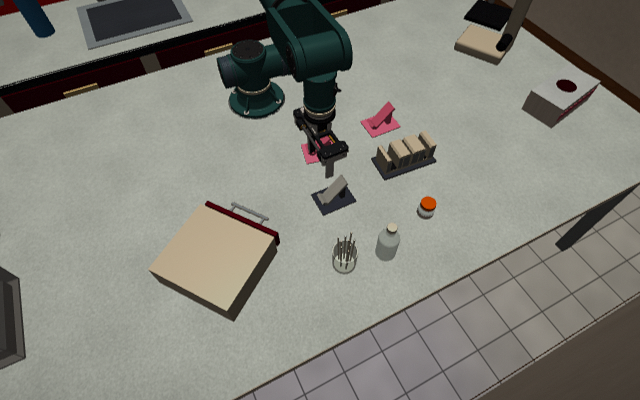

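View pics/side0.png

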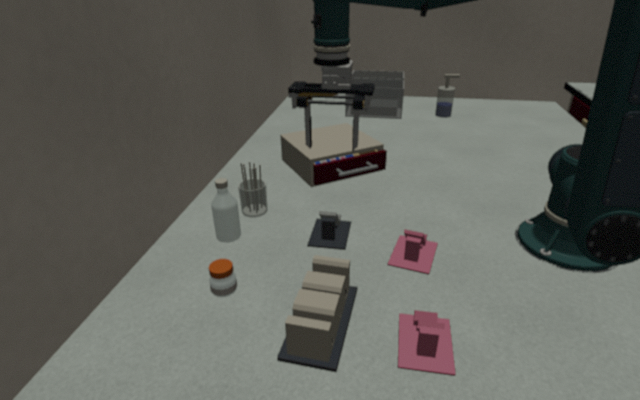

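The scene view shows the cabinet (corners ~(207,203), (278,240), (235,318), (150,270)), its handle at (250,211), the grey rest at (333,193), the rack at (405,155), pot (427,207), bottle (388,243) and jar (345,255). The two pink rests are decoys.

```bash
cat > h.py <<'E'
import numpy as np,cv2
from bench import robot
def world(s):
    K=s["mtx"];z=s["z_map"];v,u=np.mgrid[:z.shape[0],:z.shape[1]]
    c=np.stack([(u-K[0,2])/K[0,0]*z,(v-K[1,2])/K[1,1]*z,z],-1)
    W=(c-s["t"])@s["R"]; W[z==0]=np.nan; return W
def px(s,P):
    c=np.asarray(P)@s["R"].T+s["t"]; return (c/c[...,2:])@s["mtx"].T
E
python3 - <<'E'
from h import *
np.set_printoptions(precision=4,suppress=True)
D={n:dict(np.load(n+"0.npz")) for n in("scene","side")}
W={n:world(D[n]) for n in D}
a=W["scene"];b=W["side"]
def rect(P):
    return cv2.minAreaRect(P[:,:2].astype(np.float32)*1000), P.mean(0)
def sel(w,box,zl,zh): # box u0,u1,v0,v1
    p=w[box[2]:box[3],box[0]:box[1]].reshape(-1,3); return p[(p[:,2]>zl)&(p[:,2]<zh)]
print("bench z",np.nanmedian(a[300:310,60:100,2]),np.nanmedian(b[200:220,440:500,2]))
print("cab",rect(sel(a,(140,285,195,325),.08,.1)))
print("handle",rect(sel(a,(225,272,198,224),.035,.07)))
print("rest",rect(sel(a,(305,360,172,216),.004,.2)))
print("rest hi",rect(sel(a,(305,360,172,216),.05,.2)))
print("rack plinth",rect(sel(a,(368,440,128,180),.004,.016)),)
print("rack top",rect(sel(a,(368,440,128,180),.06,.1)))
print("rack top side",rect(sel(b,(275,360,250,365),.072,.1)))
for n,box in dict(jar=(328,362,230,275),bottle=(374,403,222,262),pot=(415,440,195,220)).items(): print(n,rect(sel(a,box,.02,.2)))
i=D["scene"]["image"][125:225,300:445,::-1]; j=D["side"]["image"][180:375,270:380,::-1]
i=cv2.resize(i,None,fx=3,fy=3,interpolation=2); j=cv2.resize(j,(330,585))
o=np.zeros((585,770,3),np.uint8);o[:300,:435]=i;o[:,440:]=j
cv2.imwrite("pics/c0.png",o)
E
```

```text
bench z 0.00025980712855529865 0.000287444755495771
cab (((598.925537109375, -348.18194580078125), (254.575927734375, 251.6579132080078), 36.44755554199219), array([ 0.6143, -0.3579,  0.0902]))
handle (((516.5302734375, -232.62396240234375), (127.714599609375, 55.71306610107422), 37.29182434082031), array([ 0.5067, -0.2202,  0.0568]))
rest (((527.3081665039062, 51.17736053466797), (169.76565551757812, 172.57447814941406), 60.01369857788086), array([0.5536, 0.0436, 0.0258]))
rest hi (((545.4337158203125, 63.96357727050781), (44.990169525146484, 44.012672424316406), 86.75984954833984), array([0.5484, 0.065 , 0.0677]))
rack plinth (((494.0125427246094, 354.9788818359375), (250.2348175048828, 238.1990966796875), 62.658267974853516), array([0.4968, 0.3194, 0.0088]))
rack top (((519.4666748046875, 330.847900390625), (183.3200225830078, 75.76930236816406), 86.12113189697266), array([0.5241, 0.3324, 0.0763]))
rack top side (((519.3218994140625, 332.1087341308594), (183.58993530273438, 70.65766143798828), 85.77864837646484), array([0.5194, 0.3467, 0.0785]))
jar (((761.521484375, -33.753265380859375), (69.34559631347656, 70.10420227050781), 24.17552375793457), array([ 0.7639, -0.0353,  0.0686]))
bottle (((789.8572387695312, 85.7275390625), (58.9510498046875, 47.17261505126953), 42.49106216430664), array([0.7955, 0.0805, 0.0932]))
pot (((727.579833984375, 271.0123596191406), (49.484153747558594, 46.903533935546875), 8.12450122833252), array([0.7308, 0.2668, 0.049 ]))
```

View pics/c0.png

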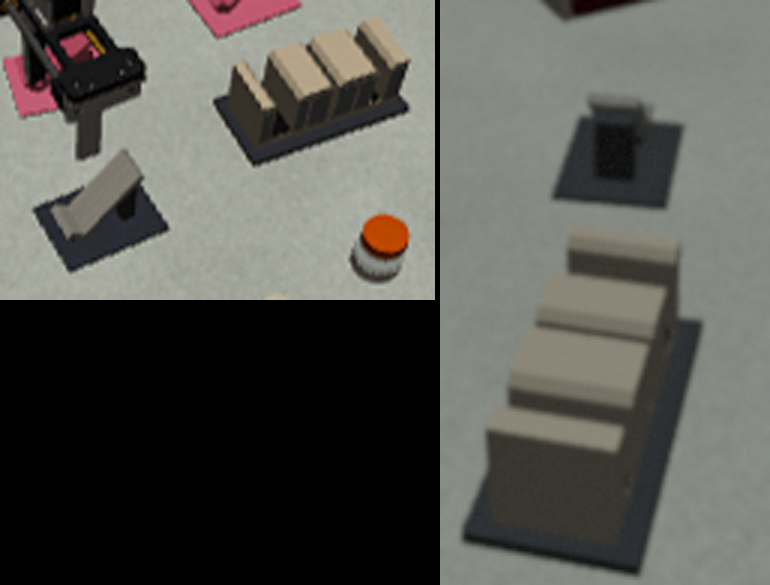

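Run:
```python
from h import *
np.set_printoptions(precision=4,suppress=True)
D={n:dict(np.load(n+"0.npz")) for n in("scene","side")}
a=world(D["scene"]);b=world(D["side"])
S=lambda w,u0,u1,v0,v1:w[v0:v1,u0:u1].reshape(-1,3)
def rect(P): return cv2.minAreaRect(P[:,:2].astype(np.float32)*1000)
# handle in cabinet frame
c=np.array([.5989,-.3482]);th=np.radians(36.45-90);ex=np.array([np.cos(th),np.sin(th)]);ey=np.array([-ex[1],ex[0]])
p=S(a,140,285,195,325);q=np.c_[(p[:,:2]-c)@ex,(p[:,:2]-c)@ey,p[:,2]]
t=q[(q[:,2]>.086)&(q[:,2]<.095)];print("cab top pct",np.percentile(t[:,0],[.5,2,98,99.5]),np.percentile(t[:,1],[.5,2,98,99.5]))
h=q[(q[:,0]<-.135)&(q[:,2]>.03)&(q[:,2]<.07)]
print("handle",len(h),np.histogram(h[:,0],np.arange(-.2,-.13,.005)))
hh=h[(h[:,0]<-.15)];print(hh.mean(0),np.percentile(hh[:,1],[1,99]),hh[:,2].max(),c+ex*hh[:,0].mean()+ey*hh[:,1].mean())
# rest
for nm,w,box in(("scene",a,(305,360,172,216)),("side",b,(300,360,205,255))):
    p=S(w,*box);p=p[(p[:,0]>.44)&(p[:,0]<.65)&(p[:,1]>-.05)&(p[:,1]<.15)]
    base=p[(p[:,2]>.005)&(p[:,2]<.012)];print(nm,"base",rect(base) if len(base) else 0, len(base))
    al=p[p[:,2]>.004];print("all",rect(al))
    s=p[(p[:,2]>.02)&(p[:,2]<.09)];
    # ransac plane 
    best=None;rng=np.random.default_rng(0)
    for _ in range(500):
        k=s[rng.choice(len(s),3)];n=np.cross(k[1]-k[0],k[2]-k[0]);l=np.linalg.norm(n)
        if l<1e-6:continue
        n/=l;n*=np.sign(n[2]) or 1
        if abs(n[2]-.707)>.15: continue
        m=abs((s-k[0])@n)<.002
        if best is None or m.sum()>best.sum():best=m
    if best is not None:
        i=s[best];n=np.linalg.svd(i-i.mean(0))[2][2];n*=np.sign(n[2]);print("slope",best.sum(),len(s),n,i.mean(0),"up yaw",np.degrees(np.arctan2(-n[1],-n[0])),np.degrees(np.arccos(n[2])))
        x=np.array([-n[1],n[0]])/np.hypot(*n[:2]);print("across",np.percentile(i[:,:2]@x,[1,50,99]),x, i[:,2].min(),i[:,2].max())
# rack
for nm,w,box in(("scene",a,(368,440,128,180)),("side",b,(275,360,250,365))):
    p=S(w,*box);t=p[(p[:,2]>.072)&(p[:,2]<.086)]
    r=rect(t);ang=np.radians(r[2]);y=np.array([np.cos(ang),np.sin(ang)]);x=np.array([y[1],-y[0]])
    o=np.array(r[0])/1000
    hy=(t[:,:2]-o)@y;print(nm,r,np.median(t[:,2]));print(np.histogram(hy,np.arange(-.098,.1,.004))[0]);print(np.percentile((t[:,:2]-o)@x,[1,99]))
    u=p[(p[:,2]>.004)&(p[:,0]>.4)&(p[:,0]<.64)&(p[:,1]>.2)&(p[:,1]<.46)];print("all",rect(u))
```

```text
cab top pct [-0.1034 -0.0992  0.1221  0.1249] [-0.1229 -0.1185  0.1231  0.126 ]
handle 180 (array([ 0,  0,  0,  0,  0,  2, 35, 77, 39,  7, 10, 10,  0,  0]), array([-0.2  , -0.195, -0.19 , -0.185, -0.18 , -0.175, -0.17 , -0.165,
       -0.16 , -0.155, -0.15 , -0.145, -0.14 , -0.135, -0.13 ]))
[-0.1621  0.0033  0.0561] [-0.0604  0.0651] 0.06297707523238862 [ 0.5053 -0.2158]
scene base ((531.5918579101562, 41.47575378417969), (158.85345458984375, 151.8125762939453), 65.01111602783203) 374
all ((535.6709594726562, 49.60077667236328), (178.6358184814453, 172.83731079101562), 74.87944793701172)
slope 221 428 [ 0.0042 -0.7072  0.707 ] [0.5469 0.0488 0.0526] up yaw 90.3409234659991 45.00917822900307
across [0.5264 0.547  0.567 ] [1.    0.006] 0.02009878407042938 0.08483416221225186
side base ((546.2096557617188, 47.400909423828125), (121.80259704589844, 88.87995910644531), 89.76274871826172) 644
all ((546.2240600585938, 47.64480209350586), (122.29049682617188, 90.27262115478516), 89.76274871826172)
slope 106 395 [ 0.0026 -0.7191  0.6949] [0.5433 0.071  0.0642] up yaw 90.20883786420471 45.978
[... 238 characters left out ...]
 3  0  0  0  0  1 12 30 24 21 26 19 24 20 25 21 13  5
  3 23 30 19 22 21 20 25 18 21 28 12 12  6  0  0  2 22 35 24 18 22 21  4
  0]
[-0.0346  0.036 ]
all ((513.0435180664062, 328.9324951171875), (242.92062377929688, 226.00010681152344), 85.52748107910156)
side ((519.3218994140625, 332.1087341308594), (183.58993530273438, 70.65766143798828), 85.77864837646484) 0.07934910215285032
[  0   7  43  50  72 115  47   0   0   0   0   0   0   4  45  57  62  57
  57  62  65  57 129 108   2   0  27  67  67  66  72  77  75  67  83  82
 141 118   0   0   0   5  26  84  86  92 201  37   0]
[-0.0349  0.0342]
all ((539.1436767578125, 331.1974182128906), (201.2529754638672, 139.9482421875), 85.83375549316406)
```

Wide slot is at the low‑y end, narrow in the middle, and the fitting slot is at the +y end of the rack. The grey rest has yaw ≈0 and rises to +y. Next, over to the handle.

carry_out([
  [[-0.05,-0.01,0],1.0,0.36],
  [[-0.1,-0.02,0],2.0,0.36],
  [[-0.15,-0.03,0],3.0,0.36],
  [[-0.2,-0.04,0.02],4.0,0.36],
  [[-0.216,-0.044,0.03],5.0,0.36],
  [[-0.216,-0.044,0.04],5.35,0.36],
  [[-0.216,-0.044,0.04],5.35,0.36],
  [[-0.216,-0.044,0.04],5.35,0.36],
])

```text
time: 1.1
tool_pos: [0.5061, -0.2158, 0.1656]
ee_rot: [3.142, -0.0, 0.638]
wrist_force: [-0.5, 0.6, -0.2]
width: 0.03
finger_force: 0.0
```

Run:
```python
from h import *
np.set_printoptions(precision=4,suppress=True)
s=robot.snapshot("wrist");w=world(s).reshape(-1,3)
cv2.imwrite("pics/w1.png",s["image"][:,:,::-1])
o=robot.get_obs();print(o["tool_pos"],o["ee_rot"],o["width"])
c=np.array([.5989,-.3482]);th=np.radians(-53.55);ex=np.array([np.cos(th),np.sin(th)]);ey=np.array([-ex[1],ex[0]])
q=np.c_[(w[:,:2]-c)@ex,(w[:,:2]-c)@ey,w[:,2]]
h=q[(q[:,0]<-.15)&(q[:,0]>-.19)&(abs(q[:,1])<.09)&(q[:,2]>.045)&(q[:,2]<.07)]
r=cv2.minAreaRect(h[:,:2].astype(np.float32)*1000);print(len(h),r,h[:,2].max())
m=h[h[:,2]>.053].mean(0);print(m,c+ex*m[0]+ey*m[1])
```

```text
[ 0.5063 -0.2158  0.166 ] [ 3.1409 -0.0004  0.6384] 0.03012397889451405
1377 ((-159.67611694335938, 3.851123809814453), (19.322011947631836, 129.1876220703125), 0.004104078747332096) 0.06038104147667496
[-0.1629  0.0081  0.0569] [ 0.5086 -0.2124]
```

View pics/w1.png

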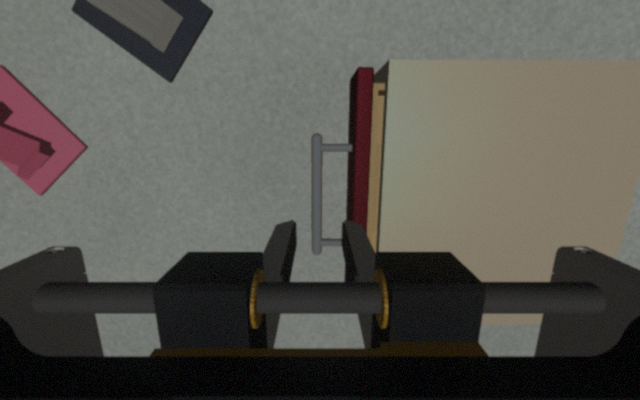

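Wrist view: bar handle at column ~317, centred between the two fingertips (~280 and ~358), parallel to the fingers' faces. Descend and grip.

carry_out([
  [[0,0,0.05],0,0.36],
  [[0,0,0.1],0,0.36],
  [[0,0,0.128],0,0.36],
  [[0,0,0.128],0,0.36],
  [[0,0,0.128],0,1],
  [[0,0,0.128],0,1],
  [[0,0,0.128],0,1],
  [[0,0,0.128],0,1],
])

```text
time: 2.15
tool_pos: [0.5074, -0.2165, 0.0397]
ee_rot: [3.138, -0.002, 0.637]
wrist_force: [0.8, 0.8, 6.6]
width: 0.0102
finger_force: 30.0
```

carry_out([
  [[0,-0.02,0],0,1],
  [[0,-0.04,0],0,1],
  [[0,-0.06,0],0,1],
  [[0,-0.08,0],0,1],
  [[0,-0.1,0],0,1],
  [[0,-0.12,0],0,1],
  [[0,-0.135,0],0,1],
  [[0,-0.15,0],0,1],
  [[0,-0.16,0],0,1],
  [[0,-0.163,0],0,1],
])

```text
time: 3.4
tool_pos: [0.4106, -0.0853, 0.0396]
ee_rot: [3.137, -0.003, 0.638]
wrist_force: [0.2, 0.3, 7.2]
width: 0.0098
finger_force: 30.0
```

carry_out([
  [[0,-0.003,0],0,1],
  [[0,-0.006,0],0,1],
  [[0,-0.008,0],0,1],
  [[0,-0.008,0],0,1],
])

```text
time: 3.9
tool_pos: [0.4103, -0.0849, 0.0397]
ee_rot: [3.121, -0.003, 0.637]
wrist_force: [12.0, -15.5, -6.2]
width: 0.0097
finger_force: 30.0
```

At the stop (≈20 N). Release, rise, and look into the drawer.

carry_out([
  [[0,-0.003,0],0,0.36],
  [[0,-0.003,0],0,0.36],
  [[0,-0.003,-0.04],0,0.36],
  [[0,-0.003,-0.1],0,0.36],
  [[0,0.04,-0.16],0,-1],
  [[0,0.06,-0.2],0,-1],
  [[0,0.06,-0.2],0,-1],
  [[0,0.06,-0.2],0,-1],
])

```text
time: 4.9
tool_pos: [0.4391, -0.1263, 0.2361]
ee_rot: [-3.139, 0.001, 0.637]
wrist_force: [-0.1, 0.6, 0.4]
width: 0.0666
finger_force: 0.0
```

Run:
```python
from h import *
np.set_printoptions(precision=4,suppress=True)
o=robot.get_obs();print(o["tool_pos"],o["ee_rot"],o["width"])
ims=[]
for n in("wrist","scene"):
    s=robot.snapshot(n);w=world(s);im=s["image"].astype(int);ims.append(s["image"])
    m=(w[...,2]>.028)&(w[...,2]<.042)&(im[...,2]>im[...,0]+15)
    m|=(w[...,2]>.028)&(w[...,2]<.038)&(w[...,2]>0)&False
    # restrict to the drawer region
    c=np.array([.5989,-.3482]);th=np.radians(-53.4);ex=np.array([np.cos(th),np.sin(th)]);ey=np.array([-ex[1],ex[0]])
    q=(w[...,:2]-c)
    X=q@ex;Y=q@ey;m&=(X>-.29)&(X<-.1)&(abs(Y)<.12)
    p=w[m];print(n,len(p))
    if len(p)>20: print(cv2.minAreaRect(p[:,:2].astype(np.float32)*1000),np.median(p[:,2]),np.percentile(X[m],[1,99]),np.percentile(Y[m],[1,99]))
    f=(X>-.34)&(X<-.2)&(w[...,2]>.06)&(w[...,2]<.085)&(abs(Y)<.1); print("drawer front",np.percentile(X[f],[1,99]) if f.sum() else 0)
cv2.imwrite("pics/w2.png",ims[0][:,:,::-1])
```

```text
[ 0.4391 -0.1263  0.2361] [-3.1392  0.0013  0.6369] 0.06663063596435313
wrist 3331
((495.74627685546875, -188.61294555664062), (149.1988067626953, 59.880126953125), 34.11733627319336) 0.034544789029863104 [-0.2206 -0.1591] [-0.0592  0.0865]
drawer front [-0.2886 -0.2522]
scene 600
((493.9950866699219, -190.05198669433594), (151.5899658203125, 62.806541442871094), 34.188758850097656) 0.0342882580275141 [-0.2207 -0.1576] [-0.0633  0.0847]
drawer front [-0.3198 -0.2663]
```

View pics/w2.png

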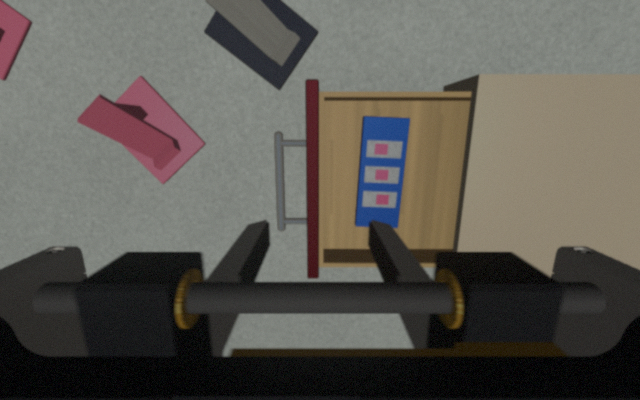

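Wrist view: blue cassette at about (383,172), in the drawer's middle, with its long axis near vertical in the picture. There is room for fingers on both sides. I'll grip it 35 mm below its centre (towards the end that will be lowest on the rest).

carry_out([
  [[-0.015,0.04,0],0.24,-0.6],
  [[-0.027,0.082,0.02],0.24,-0.6],
  [[-0.027,0.082,0.06],0.24,-0.6],
  [[-0.027,0.082,0.11],0.24,-0.6],
  [[-0.027,0.082,0.16],0.24,-0.6],
  [[-0.027,0.082,0.19],0.24,-0.6],
  [[-0.027,0.082,0.2],0.24,-0.6],
  [[-0.027,0.082,0.2],0.24,-0.6],
])

```text
time: 6.0
tool_pos: [0.4664, -0.2081, 0.0368]
ee_rot: [-3.14, 0.001, 0.596]
wrist_force: [-0.0, -0.4, 0.6]
width: 0.0753
finger_force: 0.0
```

carry_out([
  [[0,0,0.008],0,-0.6],
  [[0,0,0.012],0,-0.6],
  [[0,0,0.012],0,1],
  [[0,0,0.012],0,1],
  [[0,0,0.012],0,1],
  [[0,0,0.012],0,1],
  [[0,0,0.012],0,1],
])

```text
time: 6.88
tool_pos: [0.4673, -0.2089, 0.0259]
ee_rot: [3.141, -0.0, 0.595]
wrist_force: [-0.1, 0.0, 2.9]
width: 0.0595
finger_force: 30.0
```

carry_out([
  [[0,0,-0.01],0,1],
  [[0,0,-0.04],0,1],
  [[0,0,-0.08],0,1],
  [[0,0,-0.13],0,1],
  [[0,0,-0.17],0,1],
  [[0.03,-0.02,-0.19],-0.9,1],
  [[0.07,-0.05,-0.19],-1.8,1],
  [[0.11,-0.08,-0.19],-2.7,1],
  [[0.15,-0.11,-0.19],-3.6,1],
  [[0.18,-0.135,-0.19],-4.5,1],
])

```text
time: 8.12
tool_pos: [0.5405, 0.0059, 0.2154]
ee_rot: [-3.141, -0.0, 1.387]
wrist_force: [0.0, 0.1, -1.2]
width: 0.0597
finger_force: 30.0
```

carry_out([
  [[0.013,-0.012,0],-0.9,1],
  [[0.013,-0.012,0],-1.09,1],
  [[0.013,-0.012,0],-1.09,1],
  [[0.013,-0.012,0],-1.09,1],
])

```text
time: 8.62
tool_pos: [0.5312, 0.018, 0.2156]
ee_rot: [3.141, 0.0, 1.568]
wrist_force: [0.9, -0.8, -1.5]
width: 0.0596
finger_force: 30.0
```

Run:
```python
from h import *
np.set_printoptions(precision=4,suppress=True)
o=robot.get_obs();print(o["tool_pos"],o["ee_rot"],o["width"],o["wrist_force"])
for n in("wrist","scene","side"):
    s=robot.snapshot(n);w=world(s);im=s["image"].astype(int)
    cv2.imwrite(f"pics/{n}3.png",s["image"][:,:,::-1])
    m=(im[...,2]>im[...,0]+25)&(w[...,2]>.1)&(abs(w[...,0]-.5465)<.15)&(abs(w[...,1]-.06)<.15)
    p=w[m];print(n,len(p))
    if len(p)>20: print(cv2.minAreaRect(p[:,:2].astype(np.float32)*1000),np.percentile(p,[1,50,99],axis=0))
```

```text
[0.5312 0.018  0.2156] [3.1413 0.0003 1.5682] 0.05958416779538035 [ 0.8596 -0.7515 -1.4947]
wrist 14737
((532.2056884765625, 56.87558364868164), (61.91619110107422, 139.56146240234375), 0.6049355268478394) [[ 0.5031 -0.0111  0.2222]
 [ 0.5325  0.0719  0.2239]
 [ 0.562   0.1255  0.2256]]
scene 858
((499.2890930175781, 24.147384643554688), (218.81890869140625, 156.4549560546875), 37.91310501098633) [[ 0.4212 -0.0325  0.2168]
 [ 0.5369  0.0158  0.2269]
 [ 0.5635  0.124   0.6097]]
side 623
((530.7376708984375, 53.82273864746094), (62.01834487915039, 150.68557739257812), 0.4715871512889862) [[ 0.5005 -0.0177  0.2138]
 [ 0.5295  0.0884  0.2231]
 [ 0.5601  0.1284  0.2267]]
```

View pics/side3.png

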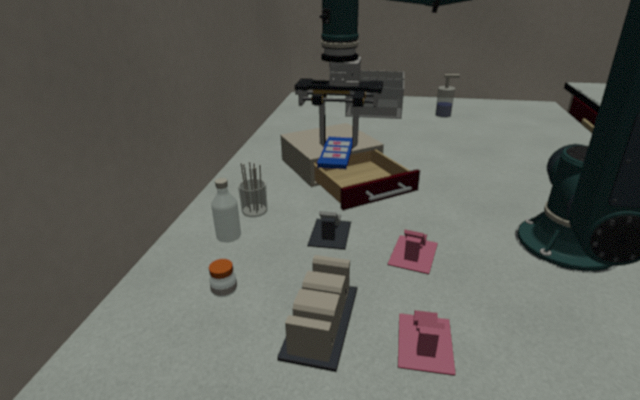

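The cassette is held level in the side view, around (336,152). Go above the rest first.

carry_out([
  [[0.008,0.008,0.02],0,1],
  [[0.016,0.0155,0.05],0,1],
  [[0.016,0.0155,0.09],0,1],
  [[0.016,0.0155,0.115],0,1],
  [[0.016,0.0155,0.12],0,1],
  [[0.016,0.0155,0.12],0,1],
])

```text
time: 9.52
tool_pos: [0.547, 0.0347, 0.0961]
ee_rot: [3.141, 0.0, 1.57]
wrist_force: [-0.1, -0.3, -2.2]
width: 0.0593
finger_force: 30.0
```

carry_out([
  [[0,0,0.008],0,1],
  [[0,0,0.014],0,1],
  [[0,0,0.02],0,1],
  [[0.002,0,0.027],0,1],
  [[0.004,0,0.032],0,1],
  [[0.004,0,0.032],0,1],
])

```text
time: 10.28
tool_pos: [0.547, 0.0388, 0.0632]
ee_rot: [3.141, 0.0, 1.571]
wrist_force: [1.5, -3.6, 1.8]
width: 0.0595
finger_force: 30.0
```

```bash
cat > pl.py <<'E'
from h import *
np.set_printoptions(precision=4,suppress=True)
def plate(n,tag=None,lo=.02):
    s=robot.snapshot(n);w=world(s);im=s["image"].astype(int)
    if tag: cv2.imwrite(f"pics/{n}{tag}.png",s["image"][:,:,::-1])
    m=(im[...,2]>im[...,0]+25)&(w[...,2]>lo)&(w[...,2]<.4)&(abs(w[...,0]-.54)<.09)&(w[...,1]>-.06)&(w[...,1]<.47)
    p=w[m]
    if len(p)<20: print(n,"few",len(p));return
    q=p[abs((p-np.median(p,0))[:,0])<.05]
    v=np.linalg.svd(q-q.mean(0),full_matrices=False)[2];k=v[2]*np.sign(v[2][2])
    print(n,len(p),"normal",k,"long",v[0],"pct",np.percentile(p,[1,50,99],axis=0).tolist())
E
python3 - <<'E'
from pl import *
o=robot.get_obs();print(o["tool_pos"],o["wrist_force"],o["width"])
for n in("wrist","scene","side"):plate(n,"4")
E
```

```text
[0.547  0.0388 0.0632] [ 1.4746 -3.6173  1.7621] 0.05951745676095417
wrist 18574 normal [-0.     -0.4894  0.872 ] long [0.0062 0.872  0.4894] pct [[0.5194304457468915, 0.003031598629878341, 0.0534761966225334], [0.5488868916874029, 0.10975099421926383, 0.11463627528540304], [0.5779583693112552, 0.13383743567360298, 0.12578987451877002]]
scene 412 normal [-0.9938 -0.0714  0.0847] long [0.0819 0.0419 0.9958] pct [[0.5163572909005519, 0.0009534402145603813, 0.0502229611399938], [0.5527263492815415, 0.03284243223095802, 0.11354708728673753], [0.5876605998951581, 0.13049907785766018, 0.3791219485914416]]
side 158 normal [-0.0172 -0.4596  0.8879] long [-0.7525 -0.5788 -0.3142] pct [[0.5169596559787614, 0.06036677025522029, 0.08021484574032557], [0.5434771303653572, 0.13079307825968906, 0.11998576264044053], [0.5753790627429974, 0.13535893730633236, 0.12554563895421464]]
```

Pivoting as planned (29°). Continue to 45°.

carry_out([
  [[0.002,0,0.004],0,1],
  [[0.004,0,0.008],0,1],
  [[0.005,0,0.011],0,1],
  [[0.005,0,0.011],0,1],
])

```text
time: 10.92
tool_pos: [0.5466, 0.0446, 0.0524]
ee_rot: [3.141, -0.001, 1.571]
wrist_force: [1.7, -2.2, 3.3]
width: 0.0598
finger_force: 30.0
```

Run:
```python
from pl import *
o=robot.get_obs();print(o["tool_pos"],o["wrist_force"],o["width"])
plate("wrist","5")
```

```text
[0.5466 0.0446 0.0524] [ 1.7206 -2.2428  3.26  ] 0.059805286472369414
wrist 17756 normal [-0.0018 -0.6886  0.7252] long [0.0044 0.7252 0.6886] pct [[0.5191751034046928, 0.014962586856227216, 0.035695028705964665], [0.5481948950470593, 0.1070488784576395, 0.12774015615812478], [0.5772052044209064, 0.1238866395428556, 0.13695584056445223]]
```

carry_out([
  [[0.001,0,0.001],0,1],
  [[0.001,0,0.001],0,-0.45],
  [[0.001,0,0.001],0,-0.45],
  [[0.001,0,0.001],0,-0.45],
  [[0.001,0,0.001],0,-0.45],
  [[0.001,0,0.001],0,-0.45],
])

```text
time: 11.72
tool_pos: [0.5465, 0.0451, 0.0513]
ee_rot: [-3.141, -0.0, 1.571]
wrist_force: [0.6, -0.7, -0.4]
width: 0.0679
finger_force: 0.0
```

Run:
```python
from pl import *
o=robot.get_obs();print(o["tool_pos"],o["wrist_force"],o["width"],o["finger_force"])
plate("wrist","6");plate("side","6")
```

```text
[0.5465 0.0451 0.0513] [ 0.634  -0.6597 -0.3909] 0.06787755588739747 0.0
wrist 16939 normal [-0.0014 -0.6897  0.7241] long [0.005  0.7241 0.6897] pct [[0.5191567543160676, 0.013269216191990379, 0.03366280149866114], [0.5481320000377494, 0.10537460790223613, 0.12618845364743358], [0.5771539091048433, 0.1218700194061629, 0.13514768771523222]]
side 271 normal [ 0.0024 -0.738   0.6748] long [-0.3324 -0.637  -0.6955] pct [[0.5166103337143833, 0.031893253911937314, 0.03578064919905298], [0.5407920449062202, 0.1161422367233243, 0.1267969424846116], [0.575375340444167, 0.1230469541901816, 0.13431222914705784]]
```

View pics/wrist6.png

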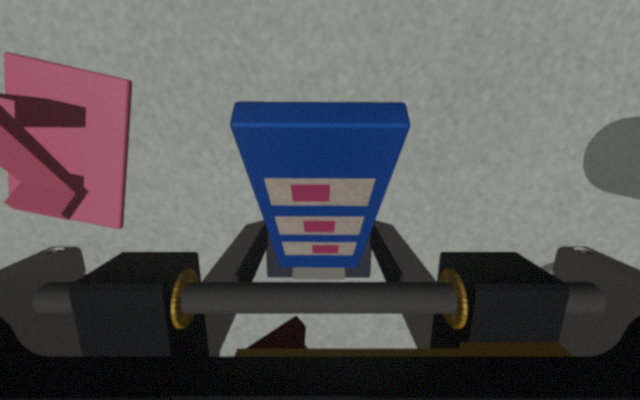

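The cassette leans on the rest, seen at (320,185). It settled about 2 mm onto the ledge at roughly 45°, clear of the fingers. Rise, turn 90° and come down astride the upper end.

carry_out([
  [[0,0,0],0,-0.6],
  [[0,0,-0.03],0,-0.6],
  [[0,0,-0.08],0,-0.6],
  [[0,0,-0.14],0,-0.6],
  [[0,0,-0.19],0,-0.28],
  [[0,0,-0.21],-1,-0.28],
  [[0.02,0.001,-0.21],-2,-0.28],
  [[0.04,0.001,-0.21],-3,-0.28],
  [[0.059,0.001,-0.21],-4,-0.28],
  [[0.059,0.001,-0.21],-5,-0.28],
])

```text
time: 13.08
tool_pos: [0.5475, 0.1052, 0.2615]
ee_rot: [3.141, -0.0, 2.451]
wrist_force: [-1.1, 0.5, 0.5]
width: 0.0601
finger_force: 0.0
```

carry_out([
  [[0,0,0],-1,-0.28],
  [[0,0,0],-2,-0.28],
  [[0,0,0],-3,-0.28],
  [[0,0,0],-4,-0.28],
  [[0,0,0],-4,-0.28],
  [[0,0,0],-4,-0.28],
])

```text
time: 13.82
tool_pos: [0.5476, 0.104, 0.2615]
ee_rot: [3.142, 0.0, 3.139]
wrist_force: [0.2, 0.1, -0.2]
width: 0.0601
finger_force: 0.0
```

Run:
```python
from pl import *
o=robot.get_obs();print(o["tool_pos"],o["ee_rot"],o["width"],o["joint_positions"])
plate("wrist","7");plate("side","7");plate("scene")
# precise slot from wrist if in view
s=robot.snapshot("wrist");w=world(s);m=(w[...,2]>.07)&(w[...,2]<.09)&(w[...,1]>.2);print("rack px",m.sum())
```

```text
[0.5476 0.104  0.2615] [3.1415 0.     3.1391] 0.060066399617014876 [ 0.0859  0.0999  1.247   0.      1.7946 -1.4824]
wrist 2679 normal [-0.0129 -0.6979  0.7161] long [-0.0091 -0.716  -0.698 ] pct [[0.5183143598291826, 0.010747885318075301, 0.03116383692970351], [0.5455094954169105, 0.09074715656715553, 0.10950625404996892], [0.5770684797482076, 0.12185362978821618, 0.135055024200578]]
side 254 normal [-0.0014 -0.7401  0.6725] long [-0.3872 -0.6196 -0.6827] pct [[0.5167420381471555, 0.03379927459993769, 0.03714638569790731], [0.5396288519639176, 0.11666067946214867, 0.12669922964936986], [0.5753791943607032, 0.12305093925907898, 0.13408211102802606]]
scene 570 normal [ 0.018  -0.7044  0.7095] long [0.002  0.7097 0.7045] pct [[0.5165998934583741, 0.009681976878904193, 0.02974492004162848], [0.5528059484236585, 0.06938656134687607, 0.08900501072062578], [0.5772864280782807, 0.11935492553385434, 0.13483334282607307]]
rack px 6967
```

carry_out([
  [[0,0,0.05],0,-0.28],
  [[0,0,0.1],0,-0.28],
  [[0,0,0.14],0,-0.28],
  [[0,0,0.156],0,-0.28],
  [[0,0,0.156],0,-0.28],
])

```text
time: 14.65
tool_pos: [0.5472, 0.1039, 0.1049]
ee_rot: [-3.141, -0.002, 3.141]
wrist_force: [-0.3, 0.3, 1.3]
width: 0.0602
finger_force: 0.0
```

carry_out([
  [[0,-0.01,-0.002],0,-0.28],
  [[0,-0.019,-0.005],0,-0.28],
  [[0,-0.03,-0.01],0,-0.28],
  [[0,-0.042,-0.015],0,-0.28],
  [[0,-0.053,-0.02],0,-0.28],
  [[0,-0.064,-0.025],0,-0.28],
  [[0,-0.064,-0.025],0,-0.28],
])

```text
time: 15.52
tool_pos: [0.5477, 0.0387, 0.1307]
ee_rot: [-3.141, 0.0, 3.14]
wrist_force: [-0.6, 1.5, -0.4]
width: 0.0601
finger_force: 0.2
```

Run:
```python
from pl import *
o=robot.get_obs();print(o["tool_pos"],o["ee_rot"],o["width"],o["wrist_force"])
plate("wrist","8");plate("side","8");plate("scene","8")
```

```text
[0.5477 0.0387 0.1307] [-3.141   0.0003  3.14  ] 0.06006589763511684 [-0.6468  1.5245 -0.4301]
wrist 5171 normal [-0.0339 -0.9396  0.3407] long [ 0.0109 -0.3412 -0.9399] pct [[0.517866348092246, 0.012409737321960103, 0.0354461571773018], [0.5378630540625997, 0.053750865544136786, 0.156299622580423], [0.5747449831803412, 0.0686663037819859, 0.170216371050183]]
side 380 normal [ 0.0025 -0.9522  0.3055] long [-0.1626 -0.3018 -0.9394] pct [[0.5164446085019131, 0.021623420018316006, 0.031671433838557764], [0.5323100203578814, 0.058360779267368025, 0.1402856643907941], [0.5737731978388585, 0.07033908399457386, 0.16899712257544647]]
scene 472 normal [ 0.0091 -0.9465  0.3225] long [ 0.0014 -0.3225 -0.9466] pct [[0.5165977600109661, 0.009366599233805707, 0.030800762764834833], [0.5553621630719211, 0.03946560866892136, 0.11614525670742773], [0.5769112575235164, 0.06909066735873537, 0.17043921576807075]]
```

View pics/scene8.png

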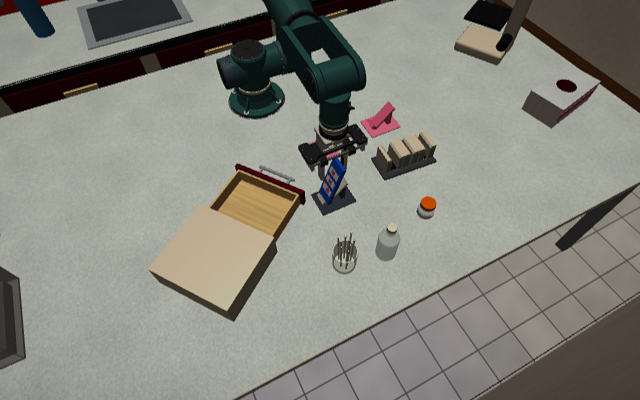

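The cassette is tipped up at (331,182), 71° steep as computed, with its lower end in the notch. Bring it upright and close.

carry_out([
  [[0,-0.005,-0.002],0,-0.18],
  [[0,-0.009,-0.004],0,-0.06],
  [[0,-0.013,-0.005],0,0.04],
  [[0,-0.017,-0.006],0,0.15],
  [[0,-0.02,-0.006],0,0.26],
  [[0,-0.022,-0.006],0,0.36],
  [[0,-0.022,-0.006],0,1],
  [[0,-0.022,-0.006],0,1],
  [[0,-0.022,-0.006],0,1],
  [[0,-0.022,-0.006],0,1],
])

```text
time: 16.92
tool_pos: [0.5476, 0.0173, 0.1365]
ee_rot: [-3.14, -0.0, 3.141]
wrist_force: [-0.5, -2.8, -0.1]
width: 0.0118
finger_force: 30.0
```

Run:
```python
from pl import *
o=robot.get_obs();print(o["tool_pos"],o["ee_rot"],o["width"],o["wrist_force"],o["finger_force"])
plate("wrist","9");plate("side","9");plate("scene","9")
```

```text
[0.5476 0.0173 0.1365] [-3.14   -0.      3.1413] 0.011785735893307198 [-0.5175 -2.7617 -0.1247] 29.98393714427948
wrist 2360 normal [-0.004  -1.      0.0026] long [0.2752 0.0014 0.9614] pct [[0.5177733779266546, 0.011722750232490465, 0.05252460049027397], [0.5332292114081256, 0.017939640144501324, 0.17626824697939514], [0.5610846193536274, 0.023652661313287863, 0.18238413055993635]]
side 468 normal [-0.0024  1.      0.0028] long [-0.116   0.0025 -0.9932] pct [[0.5164234255682225, 0.012884097238092182, 0.03237825032832078], [0.5333158077779787, 0.022488292651018954, 0.12015767415633122], [0.5734805521539652, 0.02655860528479789, 0.17694652159779947]]
scene 251 normal [ 0.0349 -0.9986  0.0391] long [0.0407 0.0405 0.9984] pct [[0.5171515006829812, 0.00964430653817849, 0.032179939806054755], [0.5705744731782931, 0.012161925102112165, 0.11595448734744931], [0.5779425316552934, 0.026594633374853342, 0.18143436250396983]]
```

Upright and gripped (11.8 mm). Lift and stop short of the rack for a closer measurement.

carry_out([
  [[0,0,-0.01],0,1],
  [[0,0,-0.03],0,1],
  [[0,0,-0.06],0,1],
  [[0,0,-0.1],0,1],
  [[0,0.02,-0.13],0,1],
  [[0.005,0.06,-0.14],0.1,1],
  [[0.01,0.11,-0.14],0.2,1],
  [[0.015,0.16,-0.14],0.3,1],
  [[0.02,0.21,-0.14],0.4,1],
  [[0.023,0.25,-0.14],0.42,1],
])

```text
time: 18.32
tool_pos: [0.5235, 0.2709, 0.2768]
ee_rot: [3.14, -0.001, 3.07]
wrist_force: [0.2, -0.4, -0.9]
width: 0.0121
finger_force: 30.0
```

carry_out([
  [[0,0,0],0,1],
  [[0,0,0],0,1],
  [[0,0,0],0,1],
])

```text
time: 18.7
tool_pos: [0.5248, 0.267, 0.2767]
ee_rot: [3.142, 0.0, 3.067]
wrist_force: [-0.8, 0.0, -1.5]
width: 0.0119
finger_force: 30.0
```

Run:
```python
from pl import *
o=robot.get_obs();print(o["tool_pos"],o["ee_rot"],o["width"],o["wrist_force"],o["finger_force"])
plate("wrist","10",.1);plate("side","10",.1)
for n in("wrist","side"):
    s=robot.snapshot(n);w=world(s)
    m=(w[...,2]>.076)&(w[...,2]<.084)&(w[...,1]>.22)&(w[...,1]<.45)&(abs(w[...,0]-.52)<.08)
    t=w[m];r=cv2.minAreaRect(t[:,:2].astype(np.float32)*1000);print(n,len(t),r,np.median(t[:,2]))
    a=np.radians(r[2] if r[2]>45 else r[2]+90);y=np.array([np.cos(a),np.sin(a)]);x=np.array([y[1],-y[0]]);c=np.array([.5193,.332])
    Y=(t[:,:2]-c)@y;X=(t[:,:2]-c)@x
    h,e=np.histogram(Y,np.arange(-.1,.1,.002));print("occupied",np.round(e[:-1][h>3],3).tolist());print("x",np.percentile(X,[.5,99.5]))
    # line-fit each slot edge of the third slot
    for nm,sel,pc in(("block3 end",(Y>0)&(Y<.06),99),("block4 start",(Y>.06)&(Y<.1),1)):
        pts=[]
        for x0 in np.arange(-.03,.03,.006):
            k=sel&(X>=x0)&(X<x0+.006)
            if k.sum()>5:pts.append((x0+.003,np.percentile(Y[k],pc)))
        pts=np.array(pts)
        if len(pts)>3:print(nm,np.polyfit(pts[:,0],pts[:,1],1),len(pts))
    print("frame c",c,"y",y)
```

```text
[0.5248 0.267  0.2767] [3.1415 0.     3.0669] 0.011860433901530259 [-0.757   0.0279 -1.4684] 29.99575585126877
wrist 2086 normal [0.0798 0.9968 0.0015] long [ 0.4766 -0.0395  0.8782] pct [[0.4949952390411691, 0.26127456856943304, 0.23685890282178107], [0.5137758243331847, 0.2684828663085581, 0.3166402556048654], [0.5383173861615222, 0.2748470204999971, 0.3234584111984125]]
side 1372 normal [0.0716 0.9974 0.0031] long [-0.015  -0.002   0.9999] pct [[0.494327088680068, 0.2660598375936216, 0.1682357627885485], [0.5156009983047496, 0.27272800051783774, 0.23872129346946513], [0.5519930540906229, 0.27633657333798406, 0.31632887247377905]]
wrist 5005 ((520.9220581054688, 333.0928649902344), (180.7974853515625, 69.92866516113281), 85.8142318725586) 0.08062375466259228
occupied [-0.09, -0.088, -0.086, -0.084, -0.082, -0.08, -0.078, -0.076, -0.074, -0.046, -0.044, -0.042, -0.04, -0.038, -0.036, -0.034, -0.032, -0.03, -0.028, -0.026, -0.024, -0.022, -0.02, -0.018, -0.016, -0.014, -0.012, -0.01, -0.008, -0.006, -0.004, 0.004, 0.006, 0.008, 0.01, 0.012, 0.014, 0.016, 0.018, 0.02, 0.022, 0.024, 0.
[... 324 characters left out ...]
84375, 331.6739196777344), (183.1766357421875, 70.39471435546875), 85.90047454833984) 0.07963372938565398
occupied [-0.092, -0.09, -0.088, -0.086, -0.084, -0.082, -0.08, -0.078, -0.076, -0.074, -0.044, -0.042, -0.04, -0.038, -0.036, -0.034, -0.032, -0.03, -0.028, -0.026, -0.024, -0.022, -0.02, -0.018, -0.016, -0.014, -0.012, -0.01, -0.008, -0.006, -0.004, 0.008, 0.01, 0.012, 0.014, 0.016, 0.018, 0.02, 0.022, 0.024, 0.026, 0.028, 0.03, 0.032, 0.034, 0.036, 0.038, 0.04, 0.042, 0.044, 0.046, 0.048, 0.05, 0.072, 0.074, 0.076, 0.078, 0.08, 0.082, 0.084, 0.086, 0.088, 0.09]
x [-0.0349  0.0347]
block3 end [0.0208 0.0507] 10
block4 start [-0.0307  0.0733] 10
frame c [0.5193 0.332 ] y [0.0715 0.9974]
```

View pics/wrist10.png

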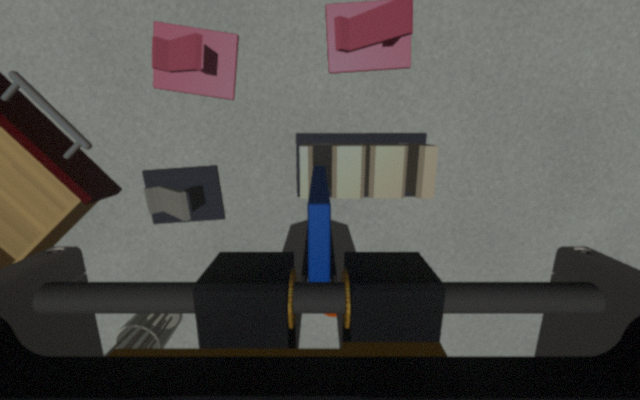

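Wrist view: wide slot left (~(322,170)), narrow slot in the middle (~368), 15 mm slot right (~(411,170)), so the right‑hand slot is the target. Centre ≈(0.5247, 0.3923), rack yaw −4.2°, and the cassette already matches that.

carry_out([
  [[0.002,0.03,0],0,1],
  [[0.005,0.06,0],0,1],
  [[0.007,0.09,0],0,1],
  [[0.0095,0.115,0],0,1],
  [[0.0095,0.125,0],0,1],
  [[0.0095,0.125,0.03],0,1],
  [[0.0095,0.125,0.06],0,1],
  [[0.0095,0.125,0.07],0,1],
  [[0.0095,0.125,0.07],0,1],
  [[0.0095,0.125,0.07],0,1],
])

```text
time: 20.15
tool_pos: [0.5251, 0.3934, 0.2085]
ee_rot: [3.14, 0.003, 3.068]
wrist_force: [-1.1, -0.7, -1.4]
width: 0.0118
finger_force: 30.0
```

Run:
```python
from pl import *
o=robot.get_obs();print(o["tool_pos"],o["ee_rot"],o["width"],o["wrist_force"],o["finger_force"])
plate("wrist",None,.1);plate("side","11",.1)
i=cv2.imread("pics/side11.png");cv2.imwrite("pics/c11.png",cv2.resize(i[150:390,220:420],None,fx=2.5,fy=2.5,interpolation=2))
```

```text
[0.5251 0.3934 0.2085] [3.1398 0.0026 3.0678] 0.011763273179816824 [-1.1258 -0.7024 -1.3579] 29.995947182178497
wrist 1964 normal [0.0749 0.9971 0.0092] long [ 0.485  -0.0445  0.8734] pct [[0.495322624174356, 0.3876773016073686, 0.1804948569754841], [0.5154215337171959, 0.39471435198548876, 0.24840597007126974], [0.5385122450931202, 0.4010270154373336, 0.2784589381124227]]
side 1609 normal [0.0673 0.9977 0.0117] long [-0.0447 -0.0087  0.999 ] pct [[0.4942730918560779, 0.3892425585881353, 0.10174364401609569], [0.515176451030253, 0.39947913521699335, 0.1861689004749566], [0.5521483303630061, 0.40271452044442624, 0.248529419037578]]
```

View pics/c11.png

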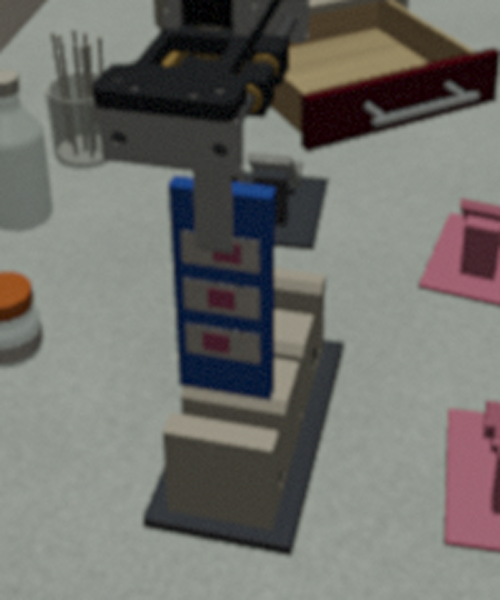

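The cassette hangs upright over the last (nearest in the side view) slot, its lower end at crop row ~390, just above the mouth. Lower it.

carry_out([
  [[0,-0.001,0.01],0,1],
  [[0,-0.001,0.02],0,1],
  [[0,-0.001,0.028],0,1],
  [[0,-0.001,0.036],0,1],
  [[0,-0.001,0.036],0,1],
])

```text
time: 20.88
tool_pos: [0.5237, 0.3921, 0.1691]
ee_rot: [-3.14, -0.002, 3.068]
wrist_force: [-0.1, 0.1, -2.4]
width: 0.012
finger_force: 30.0
```

carry_out([
  [[0,0,0.008],0,1],
  [[0,0,0.016],0,1],
  [[0,0,0.024],0,1],
  [[0,0,0.03],0,1],
  [[0,0,0.034],0,1],
  [[0,0,0.034],0,1],
])

```text
time: 21.62
tool_pos: [0.5241, 0.3922, 0.1361]
ee_rot: [-3.141, -0.001, 3.068]
wrist_force: [1.3, 0.4, -1.1]
width: 0.0116
finger_force: 30.0
```

carry_out([
  [[0,0,0.002],0,1],
  [[0,0,0.004],0,1],
  [[0,0,0.006],0,1],
  [[0,0,0.006],0,1],
])

```text
time: 22.12
tool_pos: [0.5245, 0.3925, 0.1326]
ee_rot: [3.14, 0.002, 3.068]
wrist_force: [-0.9, -1.0, 4.6]
width: 0.0117
finger_force: 30.0
```

Contact with the slot bottom (force change ≈6 N at the expected height). Release and rise.

carry_out([
  [[0,0,0.005],0,0.5],
  [[0,0,0.004],0,0.3],
  [[0,0,0.004],0,0.15],
  [[0,0,0.004],0,0.15],
  [[0,0,-0.02],0,0.15],
  [[0,0,-0.06],0,0.15],
  [[0,0,-0.11],0,0.15],
  [[0,0,-0.13],0,0.15],
  [[0,0,-0.13],0,0.15],
  [[0,0,-0.13],0,0.15],
])

```text
time: 23.38
tool_pos: [0.5238, 0.3921, 0.2587]
ee_rot: [-3.14, -0.002, 3.068]
wrist_force: [0.0, -0.5, -0.8]
width: 0.04
finger_force: 0.0
```

Run:
```python
from pl import *
o=robot.get_obs();print(o["tool_pos"],o["width"],o["wrist_force"],o["finger_force"],o["time"])
plate("wrist",None,.085);plate("side",None,.085);plate("scene",None,.085)
```

```text
[0.5238 0.3921 0.2587] 0.03995652788056849 [ 0.0019 -0.526  -0.786 ] 0.0 23.375
wrist 773 normal [0.0645 0.9972 0.0377] long [ 0.9919 -0.0682  0.1073] pct [[0.4949939346156042, 0.3863065362307234, 0.12658620112994917], [0.5217808867913422, 0.3934310644821622, 0.17255821594224202], [0.553239799267146, 0.40021068822331635, 0.17413056840231697]]
side 1038 normal [0.0727 0.9966 0.0395] long [ 0.1466 -0.0498  0.9879] pct [[0.49473644841521913, 0.3874940461254284, 0.08811446556978444], [0.5207429934063063, 0.3979265916836699, 0.15504591424245057], [0.5514556766234103, 0.4015464298378577, 0.1728357687281666]]
scene 235 normal [-0.0333 -0.9985  0.043 ] long [ 0.216  -0.0492 -0.9751] pct [[0.49503107947921476, 0.3821924089142598, 0.08578179262527887], [0.532300880777806, 0.3872040730915143, 0.15335640338658962], [0.5545793453221327, 0.39903897381968906, 0.1741790647983651]]
```

```bash
python3 -c "
from bench import robot
print(robot.close_job())"
```

```text
the job is handed in; nothing more can be done
None
```

The job is handed in, though no verdict came back: the drawer is open to its stop, and the cassette leaned on the grey rest, was regrasped and now stands released at the bottom of the 15 mm slot (top at about 0.173 m, tilted about 2°), at 23.4 s with the bystanders untouched.

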